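# Complete a counted pack under the sprung hold-down arm

## Task

The pack of blue pocket books in the grey holder is one short. Swing the yellow catch clear of the red arm and leave it open, then tuck the loose blue book in on top of the pile under the arm's upturned toe and press it firmly home until it bears on the back fence, without ramming it, so that all four books lie square and flush with the arm resting on the new one. Leave the other books and everything else on the table where they are.

Things in the scene. Friction and masses are not known exactly. Their poses are not given: they have to be found in the camera images.
- holder: Grey steel pack holder, fixed on the table, base plate 225 x 125 mm, 6 mm thick. Origin: on the table, straight below the middle of the pile. +x points from the open mouth to the back fence (the way a book is pushed in), +y left of that way, z up. Back fence at x = +47.5 mm, with a 25 mm slot in it for the arm. Base plate from x = -75 to +150 mm.
- fence: The holder's back fence, which the front edges of the books come up against: two grey uprights, front faces at holder x = +47.5 mm, 82 mm high. Origin and axes as the holder's.
- home (a point): Where the centre of the new book's underside lies when it is fully home: holder x = 0, y = 0, 51 mm above the table, on top of three books. Its front edge then touches the fence and its rear edge is at x = -47.5 mm, flush with the others. About 3.5 mm play to each side guide. Pushed in under the arm, it drags with 3 to 6 N before it meets the fence.
- mouth (a point): Middle of the mouth, at holder x = -47.5, y = 0, 51 mm above the table. Side guides, 80 mm high and 3 mm thick, inner faces at y = +/-33.5 mm, run from the fence to x = -38 mm; their flared ends reach x = -48, y = +/-42 mm. Fingers holding a book by its long sides meet them before it is home. In front of them is only the base plate.
- hold_arm (a joint): Sprung red hold-down arm, pivoted behind the fence (pivot at holder x = +120, z = 56 mm), pressing with about 4 N at its foot. Radians: 0 = resting on three books, grows as it lifts, about 0.13 on four. It springs back when let go and cannot be parked open (stop at 0.6). Its neck bar, 11 mm wide, runs through the fence slot, top 87 mm above the table.
- foot (a point): Lowest point of the arm's black nylon foot (rounded, radius 8 mm, 30 mm wide), lying on the top book at holder x = +8, y = 0 mm. From it a slippery black ramp, 30 mm wide, rises forward to the toe at 30 degrees, so that a book edge pushed under the ramp towards the fence lifts the arm.
- toe (a point): Middle of the front end of that ramp (the upturned toe): with three books at holder x = -32 mm, its underside 22 mm above the top of the pile.
- catch (a joint): Yellow turn-button catch on a post at holder x = +60, y = +30 mm. Radians: 0 = across the arm's neck bar, locking it down (the foot then lifts only about 3 mm); 1.57 = swung to the rear, parallel to the arm; stop at 1.7. Swings about the vertical post, counter-clockwise from above; light friction keeps it where it is left. The arm is free above about 1.2.
- catch_knob (a point): Middle of the catch's yellow round thumb knob (vertical, 11 mm diameter, from 92 to 116 mm above the table, this point at about 104 mm), 34 mm from the catch's pivot. At 0 it is at holder x = +60, y = -4 mm; at 1.57 at x = +94, y = +30 mm. Catch plate 3 mm thick under it, top at 91.5 mm.
- blue_book: The loose blue pocket book to be added, lying flat on the table by itself: 95 x 60 x 15 mm, 70 g (may differ by some 30 %), dark blue boards with gold frame, cream page edges. Origin: centre of its underside; x along its 95 mm length, y across its 60 mm width, z up.
- pile1: Lowest of the three like blue pocket books in the holder (95 x 60 x 15 mm, origin centre of underside, x along its length), its underside 6 mm above the table.
- pile2: Second blue book of the pile, underside at 21 mm.
- pile3: Top blue book of the pile, underside at 36 mm, its top at 51 mm, where the new book goes.
- red_book: Red pocket book of the same size lying loose on the table; another title, leave alone.
- mustard_book: Mustard-yellow pocket book of the same size lying loose on the table; another title, leave alone.
- scanner: Black and grey hand scanner lying on the table, about 180 x 62 x 54 mm; leave alone.
- marker: White marker pen with red cap lying on the table, 138 x 19 mm; leave alone.
- tape_roll: Roll of brown packing tape lying flat, diameter 104 mm, 48 mm high; leave alone.
- mug: Blue mug, diameter 82 mm, 95 mm high; leave alone.
- tally: Small round steel tally counter, diameter 52 mm, 36 mm high; leave alone.
Not all that is in view belongs to the job. Leave any green or turquoise look-alike of the blue_book alone.

How it is judged:
By the outcome, as a careful person would: the job done as asked, in the order asked, and still so for the second after the job is handed in, with the robot touching nothing.
It also fails if it takes over 72 s, if anything falls off the work surface, if the arm or the gripper's body presses on something with over 40 N, if the wrist force passes 120 N, or if a joint passes its speed limit or range.

## Robot

A 6-joint arm with a two-finger parallel gripper is mounted at the origin on the work surface. World frame = base frame: x ahead of the robot, y to its left, z up, the work surface at z = 0. Lengths are in m, angles in rad, forces in N, time in s.
With the tool pointing down it reaches from about 0.325 to 1 m from the base axis. Payload 5.1 kg.
Tool frame: the origin (TCP) lies midway between the tips of the shut fingers; the grasp point (between the pads) lies 19 mm behind it; x points along the fingers, z is the direction in which the jaws open and shut, and the axes are right-handed (so a half turn about x gives the same grasp; the last joint's range is limited). The gripper opens to 85 mm and grips with 20 to 120 N. Pads are 22 mm wide; open, the fingers measure 114 mm over their backs; the gripper's body (76 mm by 85 mm) begins 54 mm behind the grasp point. The pads swing forward as they close: fully open they stand 13 mm farther back than shut.
Start: joints at [-1.365, 0.124, 1.65, -0, 1.367, -0.083], TCP at [0.185, -0.623, 0.231] pointing down, gripper open.
Joint ranges: [-2.61, 2.61], [-1.02, 2.33], [0.03, 2.71], [-1.35, 4.49], [0.32, 2.68], [-2.91, 2.91]. Speed limits (rad/s): [2.57, 2.57, 3.14, 3.14, 3.14, 3.14].

## Interface

Orientations are given as a 3x3 rotation matrix whose columns are the frame's x, y, z axes.
In Python, from rig import env, eyes, ticket gives the robot as it stands.
- The arm moves only by the shell command python3 -m creep 'ROWS' [FORCE]. ROWS is JSON, a list that holds one entry, the list of rows, each a list of 7 numbers: the finger opening in mm, from 0 to 85.4, then the shift along the world's x, y, z in mm, then the turn, a rotation vector about the world's x, y, z in rad. A call has 1 to 5 rows; each row shifts and turns the commanded pose from where the row before left it; what a row does not reach is not made up. A row lasts 1/10 s, in which the tool goes at most 50 mm and 8.59 degrees, less where a joint would pass 70% of its speed; a pose out of reach is approached as far as the arm can. A call is refused whole if a number of a shift passes 50 or a number of a turn 0.15, either way. A call with a gripper value outside its range is refused whole. The fingers move at their own pace and stop on an object; FORCE is the grip in N (left out, the last holds). Time passes only in rows, so rows that do not move let the fingers close. It gives the time, the measured TCP pose, the force and the opening at its end, in the units of the state.
- env.state(): the state, without advancing time (a new reading comes with each control period).
- eyes.get_image(name): name is "side" or "top" or "wrist"; returns the picture (480x640x3 uint8, blue, green, red); there is no depth.
- eyes.get_calibration(name): a dict with "fx", "fy", "cx", "cy" (pixels), "position" and "orientation" of the camera in the world; the wrist camera has in their place "tool_from_camera" (4x4, takes a point from camera to tool coordinates, whose origin is the TCP and whose axes are the tool frame's). Camera axes: x right, y up, looking along -z (the intrinsics and any distortion apply to the point x, -y, -z); pixel columns grow to the right and rows downward; lengths in m; the calibration is good to about 2 mm. A picture is of the moment at which its call begins: read the wrist's pose just before it. get_calibration takes no time and is no camera call.
- ticket.finish_job(): hands the job in, once; it reports no verdict.
The state is a dict: "t": time; "joint_positions": joint angles; "dq": joint speeds; "joint_torque": joint torques, N m; "eef_pos": TCP position; "eef_rot": TCP orientation; "force": force on the tool from outside, world axes, zero at the start; "torque": the same for the moment, N m; "width": finger opening in m.
Only numpy, scipy, OpenCV 4.12 (cv2) and the standard library are available. Lean on these libraries where they do the work, as an engineer would, in place of code of your own. Each camera call takes 0.05 s, during which the arm holds its last target. There are 200 camera calls.

## Working session

There is one attempt and no reset: what is moved stays moved. The work goes in short steps, Python scripts to look and compute and a shell command to move; the robot and the scene stay as the last step left them, time stands still between calls to the robot, and variables do not carry over. Pictures are saved under pics/ and viewed, about 8 in all and at most 12, crops included, and the job is handed in when it is done.

```bash
ls; mkdir -p pics; python3 - <<'E'
from rig import env,eyes
import cv2
s=env.state();print(s['t'],s['eef_pos'],s['eef_rot'],s['width'])
for n in('top','side'):
    cv2.imwrite(f'pics/{n}0.png',eyes.get_image(n));print(n,eyes.get_calibration(n))
print(eyes.get_calibration('wrist'))
E
```

```text
pics
0.0 [ 0.1849748  -0.6224856   0.23003205] [[-4.46324213e-04  9.58585745e-01  2.84803742e-01]
 [ 2.05538929e-03  2.84804048e-01 -9.58583554e-01]
 [-9.99997788e-01  1.57543511e-04 -2.09738182e-03]] 0.08528133574205328
top {'fx': 534.8666147500957, 'fy': 534.8666147500957, 'cx': 322.1451606559897, 'cy': 231.8118247167689, 'position': array([ 0.39528875, -0.05625967,  1.17156789]), 'orientation': array([[-2.43574695e-02,  9.85296486e-01, -1.69108096e-01],
       [-9.99702994e-01, -2.38713088e-02,  4.90762125e-03],
       [ 7.98630395e-04,  1.69177407e-01,  9.85585292e-01]])}
side {'fx': 556.1704214336866, 'fy': 556.1704214336866, 'cx': 316.5641711644649, 'cy': 241.5401821083039, 'position': array([ 0.28071953, -0.96365622,  0.73326767]), 'orientation': array([[ 0.93790126,  0.20720469, -0.27822192],
       [-0.3466541 ,  0.52947342, -0.77426664],
       [-0.01312057,  0.82263243,  0.56842215]])}
{'fx': 352.30621106352777, 'fy': 352.30621106352777, 'cx': 318.2659534276787, 'cy': 246.5709732680826, 'tool_from_camera': array([[-9.89453962e-04,  3.13350989e-01, -9.49636867e-01,
        -1.42815991e-01],
       [ 9.34154212e-04,  9.49637207e-01,  3.13350128e-01,
         7.98605203e-02],
       [ 9.99999074e-01, -5.77061753e-04, -1.23234044e-03,
        -5.24869189e-04],
       [ 0.00000000e+00,  0.00000000e+00,  0.00000000e+00,
         1.00000000e+00]])}
```

View pics/top0.png

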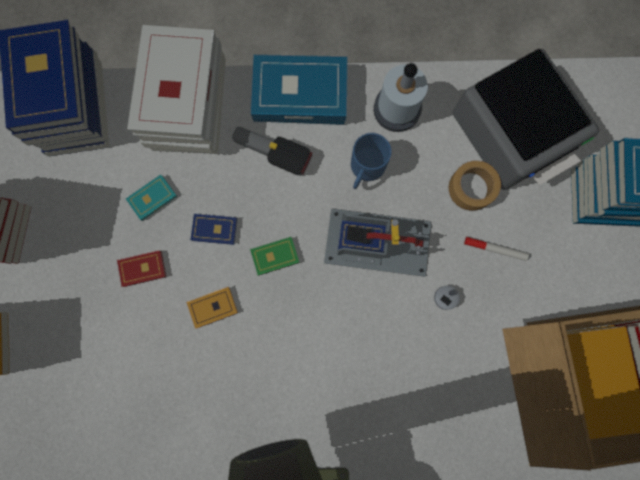

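View pics/side0.png

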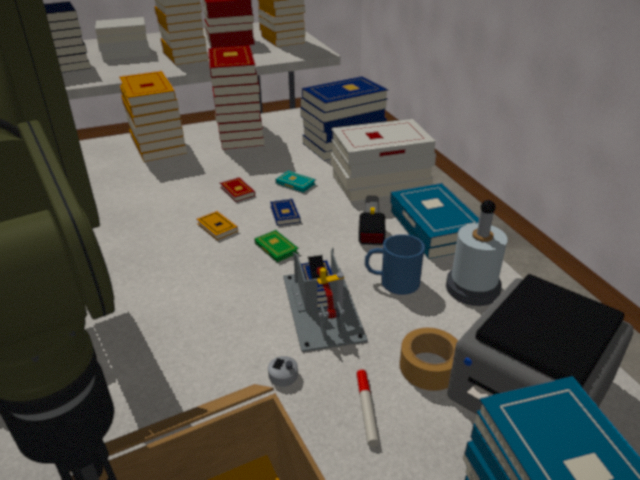

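The top view shows the loose blue book at about (214,229). The holder plate has corners near (334,210), (432,220), (427,276) and (326,264), with its mouth facing image left (world +y).

```bash
cat > h.py <<'E'
import numpy as np,cv2
from rig import env,eyes
def cam(n,s=None):
    c=eyes.get_calibration(n)
    if n!='wrist': return c,np.array(c['position']),np.array(c['orientation'])
    s=s or env.state();T=np.array(c['tool_from_camera']);R=np.array(s['eef_rot'])
    return c,np.array(s['eef_pos'])+R@T[:3,3],R@T[:3,:3]
def plane(n,uv,z,s=None):
    c,p,R=cam(n,s);uv=np.atleast_2d(uv).astype(float)
    d=np.c_[(uv[:,0]-c['cx'])/c['fx'],-(uv[:,1]-c['cy'])/c['fy'],-np.ones(len(uv))]@R.T
    return p+d*((z-p[2])/d[:,2])[:,None]
def proj(n,X,s=None):
    c,p,R=cam(n,s);q=(np.atleast_2d(X)-p)@R
    return np.c_[c['cx']-c['fx']*q[:,0]/q[:,2],c['cy']+c['fy']*q[:,1]/q[:,2]]
E
python3 - <<'E'
from h import *
im=cv2.imread('pics/top0.png')
hsv=cv2.cvtColor(im,cv2.COLOR_BGR2HSV)
m=cv2.inRange(hsv,(108,90,30),(130,255,200))
for c in cv2.findContours(m,0,1)[0]:
    x,y,w,h=cv2.boundingRect(c)
    if cv2.contourArea(c)>60: print((x,y,w,h),cv2.minAreaRect(c))
c=max([c for c in cv2.findContours(m,0,1)[0] if 185<cv2.boundingRect(c)[0]<220],key=cv2.contourArea)
P=plane('top',cv2.boxPoints(cv2.minAreaRect(c)),.015);print(P.round(4),P.mean(0))
# holder, rough
C=[(334,210),(432,220),(427,276),(326,264)]
print(plane('top',C,.006).round(4))
cv2.imwrite('pics/c1.png',cv2.resize(im[200:285,315:445],None,fx=6,fy=6,interpolation=2))
E
```

```text
(345, 227, 34, 21) ((361.9700012207031, 237.20997619628906), (34.223968505859375, 15.980613708496094), 8.130102157592773)
(339, 221, 47, 28) ((362.0, 234.5), (27.0, 46.0), 90.0)
(196, 219, 35, 19) ((212.99813842773438, 228.02159118652344), (33.17913818359375, 16.67620086669922), 4.969740867614746)
(191, 215, 45, 29) ((213.28089904785156, 228.55056762695312), (42.75890350341797, 26.07250213623047), 5.440331935882568)
(81, 42, 19, 91) ((89.80364227294922, 87.01852416992188), (91.29276275634766, 10.801098823547363), 84.61068725585938)
(0, 20, 78, 109) ((37.0113410949707, 73.95051574707031), (102.1999740600586, 71.76152038574219), 84.47245788574219)
[[0.5936 0.2151 0.015 ]
 [0.6306 0.2124 0.015 ]
 [0.6224 0.1396 0.015 ]
 [0.5855 0.1426 0.015 ]] [0.60803519 0.17743512 0.015     ]
[[ 0.6439 -0.0897  0.006 ]
 [ 0.616  -0.3065  0.006 ]
 [ 0.492  -0.2882  0.006 ]
 [ 0.5236 -0.0688  0.006 ]]
```

View pics/c1.png

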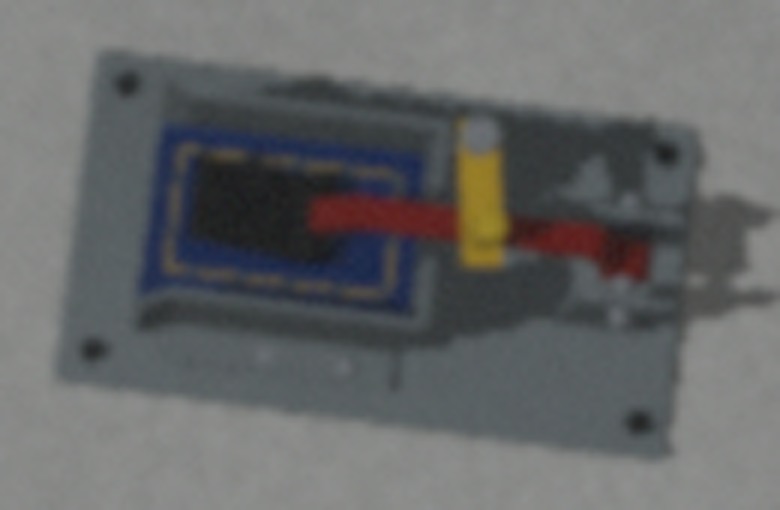

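The crop gives plate corners at about (331.7,208.7), (431.2,221.3), (426.3,275.8) and (325,263) in full-image pixels. The catch is across the arm, with its knob near (396.5,238).

```bash
python3 - <<'E'
from h import *
C=plane('top',[(331.7,208.7),(431.2,221.3),(426.3,275.8),(325,263)],.006)[:,:2]
# model corners holder
M=np.array([[-.075,.0625],[.15,.0625],[.15,-.0625],[-.075,-.0625]])
A,B=M-M.mean(0),C-C.mean(0);U,S,V=np.linalg.svd(A.T@B);R=(U@V).T
o=C.mean(0)-R@M.mean(0);print('R',R,'o',o,'res',(M@R.T+o-C).round(4))
X=R[:,0];print('yaw',np.arctan2(X[1],X[0]))
print('knob from corners',R@[.06,-.004]+o,'knob ray at .116',plane('top',[(396.5,238)],.116))
im=cv2.imread('pics/top0.png');hsv=cv2.cvtColor(im,cv2.COLOR_BGR2HSV)
m=cv2.inRange(hsv,(108,90,30),(130,255,200))
for c in cv2.findContours(m,0,1)[0]:
    x,y,w,h=cv2.boundingRect(c)
    if (x,y)==(191,215):
        P=plane('top',cv2.boxPoints(cv2.minAreaRect(c)),.014);print(P.round(4),P.mean(0), np.linalg.norm(P[1]-P[0]),np.linalg.norm(P[2]-P[1]))
        d=P[1]-P[2];print('book dir',d/np.linalg.norm(d),np.arctan2(d[1],d[0]))
E
```

```text
R [[-0.1500799   0.98867387]
 [-0.98867387 -0.1500799 ]] o [ 0.57523228 -0.14855868] res [[ 0.0013  0.0008]
 [ 0.0014 -0.0017]
 [-0.0016 -0.0007]
 [-0.0012  0.0016]]
yaw -1.7214454155256893
knob from corners [ 0.56227279 -0.2072788 ] knob ray at .116 [[ 0.56026013 -0.20977481  0.116     ]]
[[0.5838 0.226  0.014 ]
 [0.6417 0.2216 0.014 ]
 [0.6303 0.1276 0.014 ]
 [0.5726 0.1328 0.014 ]] [0.60709531 0.17701074 0.014     ] 0.058094240903920624 0.0946789163594103
book dir [0.12043787 0.99272087 0.        ] 1.4500653714373395
```

```bash
python3 -m creep '[[[0,0,0,40,0,0,0],[0,0,0,40,0,0,0.1],[0,20,25,20,0,0,0.1],[0,28,34,0,0,0,0.1],[0,28,34,0,0,0,0]]]'; python3 -m creep '[[[0,28,34,0,0,0,0],[0,28,34,0,0,0,0],[0,28,34,0,0,0,0],[0,28,34,0,0,0,0],[0,28,34,0,0,0,0]]]'; python3 -m creep '[[[0,28,34,0,0,0,0],[0,28,34,0,0,0,0],[0,28,34,0,0,0,0],[0,28,34,0,0,0,0],[0,28,34,0,0,0,0]]]'
```

```text
t: 0.6
eef_pos: [0.2616, -0.5295, 0.3321]
eef_rot: [[0.001, 0.832, 0.555], [-0.001, 0.555, -0.832], [-1.0, -0.0, 0.001]]
force: [-0.3, -0.3, 0.2]
width: 0.0123
t: 1.1
eef_pos: [0.4018, -0.3584, 0.3308]
eef_rot: [[-0.0, 0.832, 0.555], [0.0, 0.555, -0.832], [-1.0, -0.0, -0.001]]
force: [1.3, -0.2, 0.3]
width: 0.0002
t: 1.6
eef_pos: [0.5418, -0.1884, 0.3308]
eef_rot: [[-0.001, 0.832, 0.555], [0.0, 0.555, -0.832], [-1.0, -0.0, -0.0]]
force: [0.9, -0.3, 0.0]
width: 0.0
```

```bash
python3 -m creep '[[[0,2,4,-40,0,0,0],[0,0,0,-40,0,0,0],[0,0,0,0,0,0,0]]]'; python3 - <<'E'
from h import *
s=env.state();im=eyes.get_image('wrist');cv2.imwrite('pics/w1.png',im)
for X in ([.5623,-.2073,.116],[.5603,-.2098,.116]):print(proj('wrist',X,s))
E
```

```text
t: 1.9
eef_pos: [0.5398, -0.1839, 0.2436]
eef_rot: [[-0.012, 0.831, 0.556], [0.006, 0.556, -0.831], [-1.0, -0.007, -0.012]]
force: [-0.7, 0.7, -1.2]
width: 0.0001
[[360.89624138 227.74439695]]
[[361.95780504 231.4483138 ]]
```

View pics/w1.png

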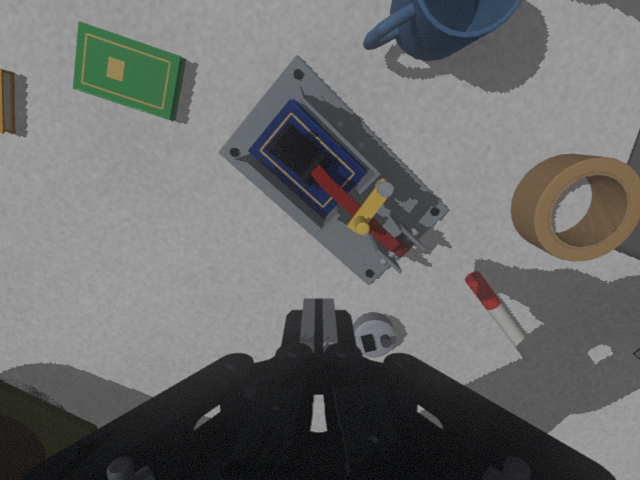

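The wrist view shows the knob at about (362,229), which agrees with my estimate, and the area behind it is clear. Next I descend behind it.

```bash
python3 -m creep '[[[0,0,0,-40,0,0,0],[0,0,0,-40,0,0,0],[0,0,0,-40,0,0,0],[0,0,0,-26,0,0,0],[0,0,0,-4,0,0,0]]]'; python3 -m creep '[[[0,0,0,0,0,0,0]]]'; python3 - <<'E'
from h import *
s=env.state();p=s['eef_pos'][:2];R=np.array([[-.15008,.98867],[-.98867,-.15008]]);o=np.array([.5752,-.1486])-np.array([.001,.001])
q=R.T@(p-o)*1000;print('holder mm',q)
a0=.75;n=np.array([np.cos(a0),np.sin(a0)])
prev=p
for off in (11,):
  for t in np.arange(0,1.61,.2):
    k=np.array([60+34*np.sin(t),30-34*np.cos(t)])-(off+5.5)*n
    w=R@(k/1000)+o;print(round(t,1),k.round(1),w.round(4),((w-prev)*1000).round(1));prev=w
E
```

```text
t: 2.45
eef_pos: [0.5419, -0.1862, 0.0997]
eef_rot: [[-0.004, 0.832, 0.555], [0.002, 0.555, -0.832], [-1.0, -0.002, -0.003]]
force: [0.1, 0.5, 0.5]
width: 0.0002
t: 2.55
eef_pos: [0.544, -0.1869, 0.1031]
eef_rot: [[0.002, 0.832, 0.555], [-0.001, 0.555, -0.832], [-1.0, 0.001, 0.001]]
force: [0.6, 0.6, 0.6]
width: -0.0
holder mm [ 41.41584729 -24.24687379]
0.0 [ 47.9 -15.2] [ 0.5519 -0.1947] [ 7.9 -7.8]
0.2 [ 54.7 -14.6] [ 0.5516 -0.2015] [-0.3 -6.8]
0.4 [ 61.2 -12.6] [ 0.5526 -0.2082] [ 1.  -6.7]
0.6 [67.1 -9.3] [ 0.5549 -0.2146] [ 2.3 -6.4]
0.8 [72.3 -4.9] [ 0.5585 -0.2204] [ 3.5 -5.8]
1.0 [76.5  0.4] [ 0.5631 -0.2253] [ 4.6 -5. ]
1.2 [79.6  6.4] [ 0.5686 -0.2293] [ 5.5 -4. ]
1.4 [81.4 13. ] [ 0.5748 -0.2321] [ 6.2 -2.8]
1.6 [81.9 19.7] [ 0.5814 -0.2335] [ 6.6 -1.5]
```

```bash
python3 -m creep '[[[0,8,-8,-1,0,0,0],[0,0,-7,0,0,0,0],[0,1,-7,0,0,0,0],[0,2,-6,0,0,0,0]]]'; python3 -m creep '[[[0,4,-6,0,0,0,0],[0,4,-5,0,0,0,0],[0,6,-4,0,0,0,0],[0,6,-3,0,0,0,0]]]';python3 -m creep '[[[0,0,0,0,0,0,0]]]'; python3 - <<'E'
from h import *
im=eyes.get_image('top');cv2.imwrite('pics/c2.png',cv2.resize(im[195:285,315:445],None,fx=6,fy=6,interpolation=2))
s=env.state();im=eyes.get_image('wrist');cv2.imwrite('pics/w2.png',im)
hsv=cv2.cvtColor(im,cv2.COLOR_BGR2HSV);m=cv2.inRange(hsv,(22,120,60),(32,255,255));n,l,st,c=cv2.connectedComponentsWithStats(m)
for i in range(1,n):
    if st[i,4]>60:print(st[i],c[i])
E
```

```text
t: 2.95
eef_pos: [0.5549, -0.2152, 0.1016]
eef_rot: [[0.002, 0.832, 0.555], [-0.001, 0.555, -0.832], [-1.0, 0.001, 0.002]]
force: [-0.3, 0.7, 0.2]
width: -0.0002
t: 3.35
eef_pos: [0.5744, -0.2325, 0.1002]
eef_rot: [[-0.0, 0.832, 0.555], [0.0, 0.555, -0.832], [-1.0, -0.0, -0.0]]
force: [-0.3, 0.8, 0.3]
width: -0.0
t: 3.45
eef_pos: [0.5749, -0.2325, 0.1003]
eef_rot: [[0.001, 0.832, 0.555], [-0.0, 0.555, -0.832], [-1.0, 0.0, 0.001]]
force: [0.6, -0.1, -0.6]
width: -0.0001
[ 304  245   77   81 2385] [348.17274633 284.3312369 ]
```

View pics/w2.png

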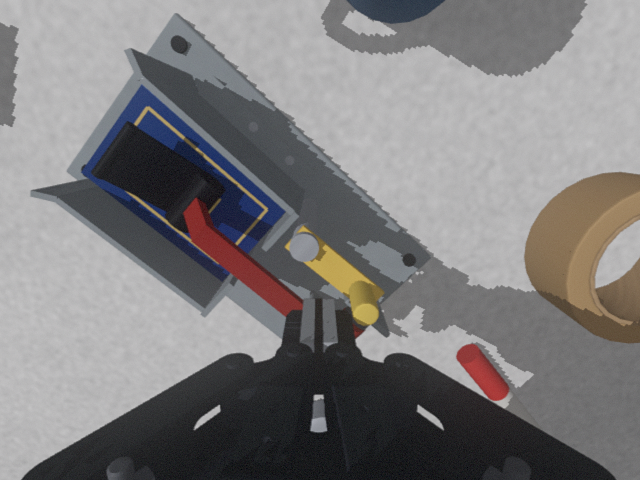

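The catch has swung to nearly parallel with the arm: post top at (305,247), knob top at (368,314). A small extra nudge, then I retreat and measure the angle.

```bash
python3 -m creep '[[[0,5,-1,0,0,0,0],[0,0,0,0,0,0,0],[0,-10,14,0,0,0,0],[0,-10,14,40,0,0,0],[0,0,0,40,0,0,0]]]'; python3 -m creep '[[[0,0,0,0,0,0,0]]]'; python3 - <<'E'
from h import *
s=env.state();im=eyes.get_image('wrist');cv2.imwrite('pics/w3.png',im)
hsv=cv2.cvtColor(im,cv2.COLOR_BGR2HSV);m=cv2.inRange(hsv,(22,120,60),(32,255,255));n,l,st,c=cv2.connectedComponentsWithStats(m)
R=np.array([[-.15008,.98867],[-.98867,-.15008]]);o=np.array([.5742,-.1496])
print(s['eef_pos'])
for t in (1.2,1.4,1.5,1.57,1.7):
    k=np.r_[R@(np.array([60+34*np.sin(t),30-34*np.cos(t)])/1000)+o,.116];print(t,proj('wrist',k,s))
for i in range(1,n):
    if st[i,4]>60:
        print(st[i],c[i]);ys,xs=np.where(l==i);P=plane('wrist',np.c_[xs,ys],.092,s)[:,:2]
        H=(P-o)@R*1000;print('holder y max/min,x',H.min(0),H.max(0))
        print('minrect',cv2.minAreaRect(H.astype(np.float32)))
E
```

```text
t: 4.05
eef_pos: [0.5572, -0.2032, 0.179]
eef_rot: [[-0.004, 0.831, 0.556], [0.002, 0.556, -0.831], [-1.0, -0.002, -0.004]]
force: [1.2, -0.2, -0.4]
width: -0.0
t: 4.15
eef_pos: [0.5628, -0.2063, 0.1881]
eef_rot: [[0.012, 0.831, 0.556], [-0.006, 0.556, -0.831], [-1.0, 0.007, 0.011]]
force: [0.2, 0.0, 1.3]
width: -0.0001
[ 0.56276105 -0.20628943  0.18806518]
1.2 [[376.58100665 271.39977825]]
1.4 [[385.61630603 266.25573752]]
1.5 [[389.74944909 263.07741483]]
1.57 [[392.46088699 260.62971829]]
1.7 [[397.05022684 255.63394674]]
[349 212  52  46 887] [377.90755355 235.36302142]
holder y max/min,x [61.8004489 25.6497815] [104.00577034  41.10277115]
minrect ((82.64971160888672, 33.843238830566406), (42.61308670043945, 14.050387382507324), 3.514648199081421)
```

View pics/w3.png

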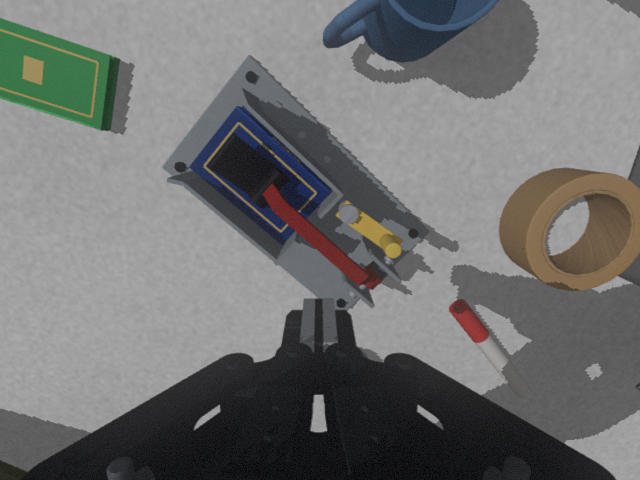

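The catch reads about 1.6 rad, so it is open. Now to the book: grip point about 35 mm behind its centre, jaws across its width.

```bash
python3 -m creep '[[[0,0,0,20,0,0,0],[0,4,38,0,0,0,0.12],[0,4,38,0,0,0,0.12],[0,4,38,0,0,0,0.12],[20,4,38,0,0,0,0.12]]]'; python3 -m creep '[[[85,4,38,0,0,0,0.12],[85,4,38,0,0,0,0.12],[85,4,38,0,0,0,0.12],[85,4,38,0,0,0,0],[85,4,38,0,0,0,0]]]';  python3 -m creep '[[[85,4,38,0,0,0,0],[85,5,36,0,0,0,0],[85,0,0,-20,0,0,0],[85,0,0,0,0,0,0],[85,0,0,0,0,0,0]]]'; python3 - <<'E'
from h import *
s=env.state();im=eyes.get_image('wrist');cv2.imwrite('pics/w4.png',im);print(s['eef_pos'],s['width'])
hsv=cv2.cvtColor(im,cv2.COLOR_BGR2HSV);m=cv2.inRange(hsv,(108,90,30),(130,255,255))
for c in cv2.findContours(m,0,1)[0]:
    if cv2.contourArea(c)>2000:
        P=plane('wrist',c[:,0],.015,s)[:,:2]*1000;r=cv2.minAreaRect(P.astype(np.float32));print(r,cv2.boundingRect(c));print(cv2.boxPoints(r))
E
```

```text
t: 4.7
eef_pos: [0.5746, -0.0517, 0.1988]
eef_rot: [[-0.002, 0.477, 0.879], [0.0, 0.879, -0.477], [-1.0, -0.0, -0.002]]
force: [0.8, -0.9, 0.1]
width: 0.0129
t: 5.2
eef_pos: [0.5946, 0.1384, 0.1987]
eef_rot: [[-0.002, 0.142, 0.99], [-0.0, 0.99, -0.142], [-1.0, -0.0, -0.002]]
force: [-0.6, -0.6, -0.3]
width: 0.0845
t: 5.7
eef_pos: [0.6032, 0.2105, 0.1785]
eef_rot: [[-0.003, 0.142, 0.99], [-0.001, 0.99, -0.142], [-1.0, -0.001, -0.003]]
force: [0.2, -0.4, 0.0]
width: 0.0852
[0.60321144 0.2105029  0.17852086] 0.08515759826823315
((607.8283081054688, 179.99563598632812), (97.1632308959961, 58.86751174926758), 83.32632446289062) (295, 203, 67, 101)
[[572.9481  135.16382]
 [631.41675 128.32257]
 [642.7085  224.82745]
 [584.23987 231.6687 ]]
```

View pics/w4.png

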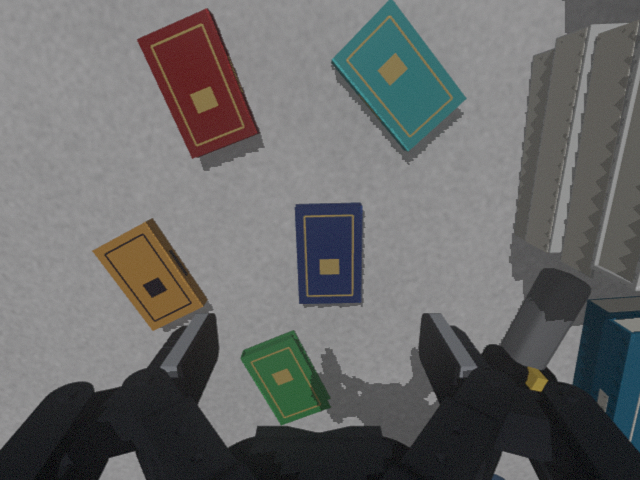

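The blue book sits centred below at about (329,254), with clear space for the fingers on both sides.

```bash
python3 -m creep '[[[85,8,3,-40,0,0,0.025],[85,0,0,-40,0,0,0],[85,0,0,-40,0,0,0],[85,0,0,-30,0,0,0],[85,0,0,-10,0,0,0]]]'; python3 -m creep '[[[85,0,0,-6,0,0,0],[85,0,0,-5,0,0,0],[85,0,0,-4,0,0,0],[85,0,0,0,0,0,0]]]'; python3 - <<'E'
from h import *
s=env.state();print(s['eef_pos'],s['force'])
im=eyes.get_image('wrist');cv2.imwrite('pics/w5.png',im)
E
```

```text
t: 6.25
eef_pos: [0.6099, 0.2123, 0.0168]
eef_rot: [[-0.006, 0.118, 0.993], [-0.001, 0.993, -0.118], [-1.0, -0.002, -0.006]]
force: [-1.5, 0.4, -0.4]
width: 0.085
t: 6.65
eef_pos: [0.6128, 0.2141, 0.0064]
eef_rot: [[0.002, 0.117, 0.993], [0.0, 0.993, -0.117], [-1.0, 0.001, 0.002]]
force: [-0.4, -0.5, 0.2]
width: 0.0851
[0.61283369 0.21407549 0.00639809] [-0.37676798 -0.48419841  0.1926235 ]
```

View pics/w5.png

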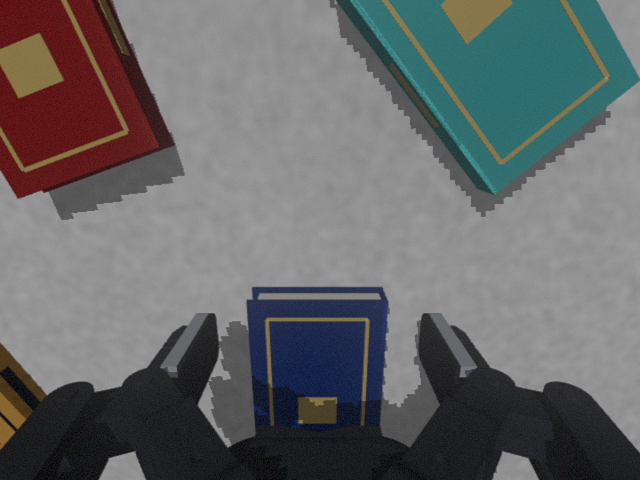

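Both fingers straddle the rear part of the book, with its near end edge at row 290. I lower slightly and close.

```bash
python3 -m creep '[[[85,0,0,-4,0,0,0],[85,0,0,-4,0,0,0],[70,0,0,0,0,0,0],[62,0,0,0,0,0,0],[55,0,0,0,0,0,0]]]' 45; python3 -m creep '[[[50,0,0,0,0,0,0],[50,0,0,0,0,0,0],[50,0,0,0,0,0,0]]]'
```

```text
t: 7.2
eef_pos: [0.6126, 0.2141, -0.002]
eef_rot: [[0.001, 0.117, 0.993], [0.0, 0.993, -0.117], [-1.0, 0.0, 0.001]]
force: [-0.7, -0.0, -1.1]
width: 0.0586
t: 7.5
eef_pos: [0.6123, 0.214, -0.0024]
eef_rot: [[0.001, 0.117, 0.993], [0.0, 0.993, -0.117], [-1.0, 0.0, 0.001]]
force: [-0.1, 1.2, 1.3]
width: 0.0587
```

```bash
python3 -m creep '[[[50,0,0,10,0,0,0],[50,0,0,30,0,0,0],[50,0,0,40,0,0,-0.033],[50,0,0,20,0,0,0],[50,-3,-30,0,0,0,0]]]'; python3 -m creep '[[[50,-3,-40,0,0,0,0],[50,-3,-40,0,0,0,0],[50,-3,-40,0,0,0,0],[50,-3,-40,0,0,0,0],[50,-1,-29,0,0,0,0]]]'; python3 -m creep '[[[50,0,0,0,0,0,0],[50,0,0,0,0,0,0]]]'; python3 - <<'E'
from h import *
R=np.array([[-.15008,.98867],[-.98867,-.15008]]);o=np.array([.5747,-.1491])
s=env.state();im=eyes.get_image('wrist');cv2.imwrite('pics/w6.png',im);print((s['eef_pos'][:2]-o)@R*1000,s['width'])
for X in ([-.0475,.03,.051],[-.0475,-.03,.051],[-.048,.042,.08],[-.048,-.042,.08]):
    print(X,proj('wrist',np.r_[R@np.array(X[:2])+o,X[2]],s).round(1))
E
```

```text
t: 8.0
eef_pos: [0.6122, 0.1865, 0.1033]
eef_rot: [[0.009, 0.146, 0.989], [0.003, 0.989, -0.146], [-1.0, 0.004, 0.009]]
force: [0.1, -0.3, -1.5]
width: 0.0588
t: 8.5
eef_pos: [0.5954, -0.0072, 0.0977]
eef_rot: [[-0.0, 0.151, 0.989], [-0.0, 0.989, -0.151], [-1.0, -0.0, -0.0]]
force: [0.0, -0.1, -1.6]
width: 0.0589
t: 8.7
eef_pos: [0.5959, -0.0055, 0.0976]
eef_rot: [[-0.0, 0.151, 0.989], [0.0, 0.989, -0.151], [-1.0, 0.0, -0.0]]
force: [0.6, 1.0, -0.7]
width: 0.059
[-145.19349315   -0.56334027] 0.05899499443165196
[-0.0475, 0.03, 0.051] [[364.8 410.7]]
[-0.0475, -0.03, 0.051] [[275.2 410.7]]
[-0.048, 0.042, 0.08] [[391.3 447.2]]
[-0.048, -0.042, 0.08] [[249.1 447.1]]
```

View pics/w6.png

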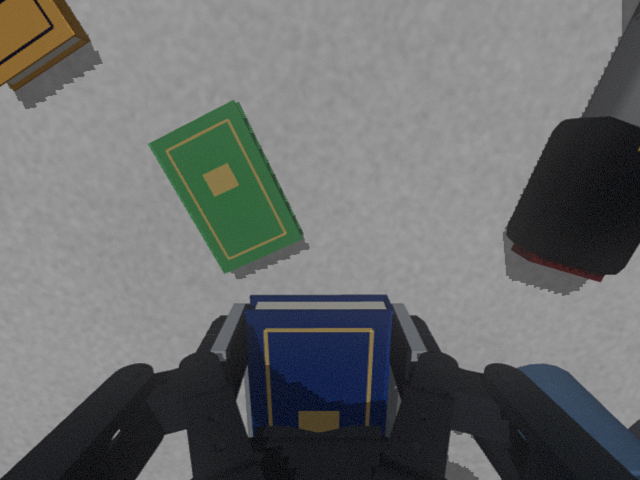

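The book is square and centred in the grip (columns 250–387). The wrist camera can't see the holder from here, so I refine the holder's pose from the earlier settled view w2, using the flared guide tips at (32,192) and (127,50).

```bash
python3 - <<'E'
from h import *
R=np.array([[-.15008,.98867],[-.98867,-.15008]]);o=np.array([.5747,-.1491])
s={'eef_pos':[.5749,-.2325,.1003],'eef_rot':[[.0005,.832,.555],[0,.555,-.832],[-1,0,.0005]]}
for n,uv,z in (('flareR -48,-42',(32,192),.08),('flareL -48,42',(127,50),.08),('holes',(180,44),.006),('holes',(409,260),.006),('post 60,30',(305,247),.097)):
    print(n,((plane('wrist',uv,z,s)[0,:2]-o)@R*1000).round(1))
s={'eef_pos':[.5628,-.2063,.1881],'eef_rot':[[.012,.831,.556],[-.006,.556,-.831],[-1,.007,.011]]}
for uv in ((251,76),(180,167),(413,233),(341,303)):
    print('w3 hole',((plane('wrist',uv,.006,s)[0,:2]-o)@R*1000).round(1))
for uv in ((352.5+.0,0),):pass
for x,y in ((127,84),(93,350),(667,153),(639,423)):
    print('top hole',((plane('top',(315+x/6-.4,200+y/6-.4),.006)[0,:2]-o)@R*1000).round(1))
# side view: top-book / holder check: draw projected points
for X in ([-.075,.0625,.006],[-.075,-.0625,.006],[.15,-.0625,.006],[.15,.0625,.006],[-.048,.042,.08],[-.048,-.042,.08]):
    print(X,proj('side',np.r_[R@np.array(X[:2])+o,X[2]]).round(1))
im=cv2.imread('pics/side0.png');cv2.imwrite('pics/s0c.png',cv2.resize(im[240:355,270:380],None,fx=5,fy=5,interpolation=2))
E
```

```text
flareR -48,-42 [-52.  -37.8]
flareL -48,42 [-51.6  41.9]
holes [-66.   52.3]
holes [135.5  50.4]
post 60,30 [56.  32.1]
w3 hole [-66.4  51.9]
w3 hole [-66.3 -49.2]
w3 hole [134.9  50.4]
w3 hole [135.  -50.1]
top hole [-64.3  51.9]
top hole [-64.5 -48.2]
top hole [136.8  51.2]
top hole [136.  -49.6]
[-0.075, 0.0625, 0.006] [[339.3 267.9]]
[-0.075, -0.0625, 0.006] [[281.8 275.7]]
[0.15, -0.0625, 0.006] [[300.9 351.7]]
[0.15, 0.0625, 0.006] [[368.3 341. ]]
[-0.048, 0.042, 0.08] [[333.  248.1]]
[-0.048, -0.042, 0.08] [[292.2 253.4]]
```

```bash
python3 -m creep '[[[50,2,0,-30,0,0,-0.005],[50,0,0,-15,0,0,0],[50,0,0,0,0,0,0],[50,-1.5,-10,0,0,0,0],[50,-1.5,-10,0,0,0,0]]]'; python3 -m creep '[[[50,-1,-8,0,0,0,0],[50,0,0,0,0,0,0]]]'; python3 - <<'E'
from h import *
im=eyes.get_image('top');cv2.imwrite('pics/t2.png',im)
im2=eyes.get_image('side');a=cv2.resize(im[185:275,300:420],(640,480),interpolation=2)
b=cv2.resize(im2[225:345,250:410],(640,480),interpolation=2)
cv2.imwrite('pics/pair.png',cv2.resize(np.vstack([a,b]),(450,600)) if 0 else np.hstack([cv2.resize(a,(400,300)),cv2.resize(b,(400,300))]))
print(env.state()['eef_pos'],env.state()['force'])
E
```

```text
t: 9.25
eef_pos: [0.5958, -0.0254, 0.0534]
eef_rot: [[0.002, 0.153, 0.988], [-0.0, 0.988, -0.153], [-1.0, -0.0, 0.002]]
force: [0.6, 0.3, -1.0]
width: 0.0589
t: 9.45
eef_pos: [0.5946, -0.0346, 0.0533]
eef_rot: [[0.002, 0.156, 0.988], [-0.0, 0.988, -0.156], [-1.0, -0.0, 0.002]]
force: [-0.3, 0.3, -1.4]
width: 0.0593
[ 0.59437786 -0.03365009  0.05295301] [-0.0971496   0.49581468 -0.40450889]
```

View pics/pair.png

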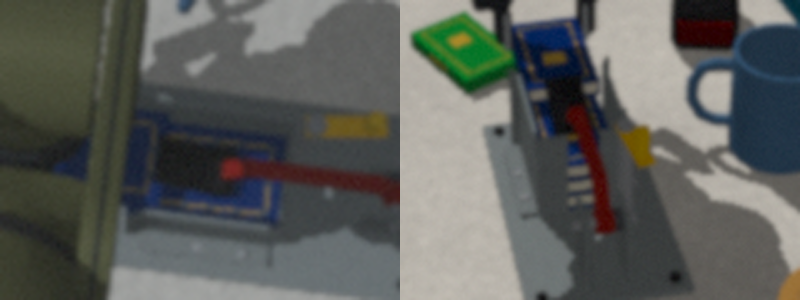

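The book lines up with the mouth, front edge just ahead of the toe. I lower a little and push it slowly under the ramp.

```bash
python3 -m creep '[[[50,0,0,-2.5,0,0,0],[50,-0.8,-5,0,0,0,0],[50,-0.8,-5,0,0,0,0],[50,0,0,0,0,0,0]]]'; python3 -m creep '[[[50,-0.8,-5,0,0,0,0],[50,-0.8,-5,0,0,0,0],[50,0,0,0,0,0,0]]]'
```

```text
t: 9.95
eef_pos: [0.5921, -0.0434, 0.0494]
eef_rot: [[-0.001, 0.155, 0.988], [0.0, 0.988, -0.155], [-1.0, 0.0, -0.001]]
force: [0.5, 0.7, -2.7]
width: 0.0591
t: 10.25
eef_pos: [0.5905, -0.0529, 0.0494]
eef_rot: [[-0.001, 0.155, 0.988], [0.001, 0.988, -0.155], [-1.0, 0.001, -0.001]]
force: [0.3, 2.4, -3.2]
width: 0.059
```

```bash
python3 -m creep '[[[50,-0.8,-5,0,0,0,0],[50,-0.8,-5,0,0,0,0],[50,0,0,0,0,0,0]]]'; python3 -m creep '[[[50,-0.8,-5,0,0,0,0],[50,-0.8,-5,0,0,0,0],[50,0,0,0,0,0,0]]]';  python3 -m creep '[[[50,-0.8,-5,0,0,0,0],[50,-0.6,-4,0,0,0,0],[50,0,0,0,0,0,0]]]'
```

```text
t: 10.55
eef_pos: [0.589, -0.0628, 0.0495]
eef_rot: [[-0.001, 0.155, 0.988], [0.001, 0.988, -0.155], [-1.0, 0.001, -0.001]]
force: [-0.4, 4.5, -3.1]
width: 0.0587
t: 10.85
eef_pos: [0.5874, -0.073, 0.0495]
eef_rot: [[-0.001, 0.155, 0.988], [0.0, 0.988, -0.155], [-1.0, 0.0, -0.001]]
force: [0.2, 3.2, -3.4]
width: 0.0589
t: 11.15
eef_pos: [0.5859, -0.0828, 0.0495]
eef_rot: [[-0.001, 0.155, 0.988], [-0.001, 0.988, -0.155], [-1.0, -0.001, -0.001]]
force: [0.3, 0.2, -4.0]
width: 0.0589
```

```bash
python3 -m creep '[[[50,0,0,-0.7,0,0,0],[62,0,0,0,0,0,0],[70,0,0,0,0,0,0],[72,0,0,0,0,0,0],[72,1.5,10,0,0,0,0]]]'; python3 -m creep '[[[72,3,20,0,0,0,0],[72,3,20,5,0,0,0],[60,0,0,10,0,0,0],[40,0,0,0,0,0,0],[30,0,0,0,0,0,0]]]' 40;  python3 -m creep '[[[30,0,0,0,0,0,0],[30,0,0,0,0,0,0]]]'; python3 - <<'E'
from h import *
s=env.state();im=eyes.get_image('wrist');im2=eyes.get_image('side');cv2.imwrite('pics/w7.png',np.hstack([cv2.resize(im,(400,300)),cv2.resize(im2[225:345,250:410],(400,300),interpolation=2)]))
X=np.array([-.155,-.9879]);Y=np.array([.988,-.155]);d=s['eef_pos'][:2]-np.array([.5764,-.1468]);print(d@X,d@Y,s['eef_pos'],s['force'])
E
```

```text
t: 11.65
eef_pos: [0.5883, -0.0727, 0.0498]
eef_rot: [[0.001, 0.156, 0.988], [-0.001, 0.988, -0.156], [-1.0, -0.001, 0.001]]
force: [0.3, 0.1, -0.3]
width: 0.0717
t: 12.15
eef_pos: [0.5943, -0.0324, 0.0648]
eef_rot: [[0.001, 0.154, 0.988], [-0.001, 0.988, -0.154], [-1.0, -0.0, 0.001]]
force: [-0.0, -0.2, -0.6]
width: 0.0316
t: 12.35
eef_pos: [0.5935, -0.0326, 0.0638]
eef_rot: [[-0.001, 0.155, 0.988], [0.0, 0.988, -0.155], [-1.0, -0.0, -0.001]]
force: [-0.3, 0.6, 0.0]
width: 0.0299
-0.11546253006905739 -0.0008279127804354345 [ 0.5934776  -0.03260271  0.06375868] [-0.25702217  0.57803314  0.03099648]
```

View pics/w7.png

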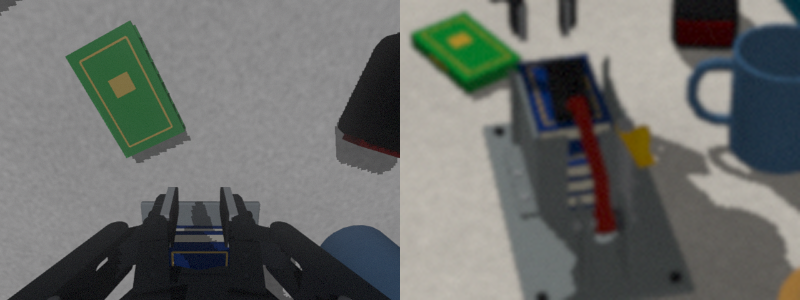

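The book lies under the arm with the arm resting on it, still overhanging at the mouth. Now I push on its rear edge with the fingers 30 mm apart.

```bash
python3 -m creep '[[[30,1,0,-10,0,0,0],[30,-1.5,-10,0,0,0,0],[30,-1.5,-10,0,0,0,0],[30,0,0,0,0,0,0]]]'; python3 -m creep '[[[30,-0.8,-5,0,0,0,0],[30,-0.8,-5,0,0,0,0],[30,-0.8,-5,0,0,0,0],[30,0,0,0,0,0,0]]]'; python3 -m creep '[[[30,-0.8,-5,0,0,0,0],[30,-0.6,-4,0,0,0,0],[30,0,0,0,0,0,0]]]'
```

```text
t: 12.85
eef_pos: [0.5915, -0.0536, 0.0539]
eef_rot: [[-0.0, 0.156, 0.988], [-0.0, 0.988, -0.156], [-1.0, -0.0, -0.0]]
force: [-0.0, 0.1, 0.3]
width: 0.0303
t: 13.25
eef_pos: [0.5896, -0.0668, 0.0544]
eef_rot: [[0.001, 0.155, 0.988], [0.001, 0.988, -0.155], [-1.0, 0.001, 0.0]]
force: [0.9, 2.8, 0.6]
width: 0.0298
t: 13.55
eef_pos: [0.5882, -0.0756, 0.0543]
eef_rot: [[0.0, 0.155, 0.988], [0.001, 0.988, -0.155], [-1.0, 0.001, 0.0]]
force: [0.7, 4.3, 0.4]
width: 0.0301
```

```bash
python3 -m creep '[[[30,-0.5,-3,0,0,0,0],[30,-0.5,-3,0,0,0,0],[30,-0.3,-2,0,0,0,0],[30,0,0,0,0,0,0]]]'; python3 -m creep '[[[30,-0.2,-1,0,0,0,0],[30,-0.1,-1,0,0,0,0],[30,0,0,0,0,0,0]]]'; python3 -m creep '[[[30,-0.2,-1,0,0,0,0],[30,0,0,0,0,0,0]]]'
```

```text
t: 13.95
eef_pos: [0.5869, -0.0833, 0.0543]
eef_rot: [[0.0, 0.154, 0.988], [0.001, 0.988, -0.154], [-1.0, 0.001, 0.0]]
force: [0.9, 5.0, 0.5]
width: 0.0301
t: 14.25
eef_pos: [0.5866, -0.0851, 0.0543]
eef_rot: [[0.0, 0.154, 0.988], [0.002, 0.988, -0.154], [-1.0, 0.002, 0.0]]
force: [1.2, 6.0, 1.8]
width: 0.0298
t: 14.45
eef_pos: [0.5865, -0.0861, 0.0544]
eef_rot: [[0.001, 0.154, 0.988], [0.002, 0.988, -0.154], [-1.0, 0.002, 0.0]]
force: [0.7, 5.8, 0.6]
width: 0.0302
```

```bash
for i in 1 2 3; do python3 -m creep '[[[30,-0.2,-1,0,0,0,0],[30,0,0,0,0,0,0]]]' | grep -E 'pos|force'; done
```

```text
eef_pos: [0.5862, -0.0871, 0.0543]
force: [1.1, 4.8, 0.5]
eef_pos: [0.5861, -0.0878, 0.0544]
force: [2.1, 6.9, 1.5]
eef_pos: [0.5862, -0.0878, 0.0544]
force: [1.5, 10.7, 0.8]
```

Position has stopped while force rises, at about the fence position. A firm press, gently.

```bash
for i in 1 2; do python3 -m creep '[[[30,-0.1,-0.8,0,0,0,0],[30,0,0,0,0,0,0]]]' | grep -E 'pos|force'; done
```

```text
eef_pos: [0.5862, -0.0879, 0.0544]
force: [2.0, 13.8, 1.5]
eef_pos: [0.5862, -0.0879, 0.0544]
force: [3.0, 15.9, 1.1]
```

```bash
python3 -m creep '[[[30,-0.1,-0.8,0,0,0,0],[30,0,0,0,0,0,0],[30,0,0,0,0,0,0]]]'| grep -E 'pos|force'; python3 -m creep '[[[30,0.5,3,0,0,0,0],[30,1.5,10,0,0,0,0],[30,4.5,30,0,0,0,0],[30,5,35,20,0,0,0],[30,5,35,40,0,0,0]]]'; python3 -m creep '[[[30,5,35,40,0,0,0],[30,5,40,0,0,0,0],[30,5,40,0,0,0,0],[30,0,0,0,0,0,0]]]'; python3 - <<'E'
from h import *
im=eyes.get_image('top');im2=eyes.get_image('side');cv2.imwrite('pics/t3.png',im);cv2.imwrite('pics/s3.png',im2)
cv2.imwrite('pics/fin.png',np.hstack([cv2.resize(im[190:287,315:445],(400,300),interpolation=2),cv2.resize(im2[225:345,250:410],(400,300),interpolation=2)]))
# other-object check
for a,b in (('top0','t3'),):
    d=cv2.absdiff(cv2.imread(f'pics/{a}.png'),im).max(2);n,l,st,c=cv2.connectedComponentsWithStats((d>45).astype(np.uint8))
    print([tuple(map(int,x)) for x in st[1:] if x[4]>25])
E
```

```text
eef_pos: [0.5862, -0.088, 0.0544]
force: [4.2, 17.7, 1.2]
t: 16.25
eef_pos: [0.5987, 0.0191, 0.1084]
eef_rot: [[-0.008, 0.155, 0.988], [-0.001, 0.988, -0.155], [-1.0, -0.002, -0.007]]
force: [1.4, -0.1, 0.3]
width: 0.0298
t: 16.65
eef_pos: [0.6165, 0.1348, 0.1497]
eef_rot: [[0.001, 0.15, 0.989], [0.0, 0.989, -0.15], [-1.0, 0.0, 0.001]]
force: [-0.2, -0.8, -0.8]
width: 0.0301
[(184, 144, 25, 5, 86), (138, 148, 105, 96, 5162), (140, 201, 6, 11, 28), (125, 207, 121, 273, 24668), (399, 218, 17, 8, 91), (216, 225, 4, 8, 26), (391, 226, 9, 18, 120), (144, 262, 5, 8, 26), (511, 368, 129, 103, 4568), (325, 381, 144, 78, 5214), (595, 388, 45, 50, 1766), (246, 438, 72, 42, 2274)]
```

View pics/fin.png

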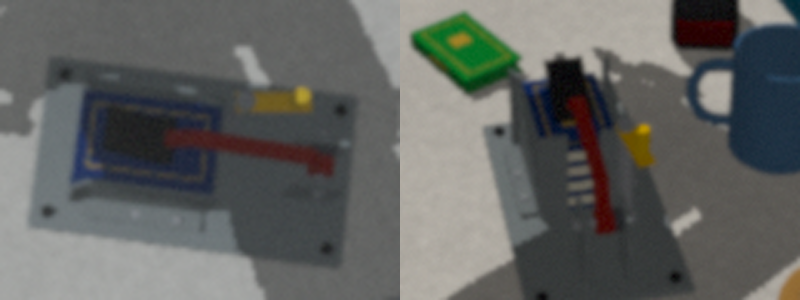

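The final view shows the new book inside the guides under the arm, four page edges in the fence slot, and the catch parked to the rear. One numeric check of squareness remains.

```bash
python3 - <<'E'
from h import *
X=np.array([-.155,-.9879]);Y=np.array([.988,-.155]);o=np.array([.5764,-.1468])
for f,z in (('t3',.066),('top0',.051)):
    hsv=cv2.cvtColor(cv2.imread(f'pics/{f}.png'),cv2.COLOR_BGR2HSV);m=cv2.inRange(hsv,(108,80,15),(130,255,255));m[:200]=0;m[270:]=0;m[:,:325]=0;m[:,400:]=0
    n,l,st,c=cv2.connectedComponentsWithStats(m)
    m=np.isin(l,[i for i in range(1,n) if st[i,4]>30])
    v,u=np.where(m);P=plane('top',np.c_[u,v],z)[:,:2]-o;H=np.c_[P@X,P@Y]*1000
    print(f,cv2.minAreaRect(H.astype(np.float32)),H.min(0),H.max(0))
E
```

```text
t3 ((-0.9709053039550781, -2.1908187866210938), (96.0374755859375, 62.159000396728516), 1.2956781387329102) [-48.37584051 -34.34323981] [46.53734925 29.61420335]
top0 ((-1.2547225952148438, -0.12026214599609375), (96.25676727294922, 60.751434326171875), 2.0581507682800293) [-48.41395817 -32.19101883] [47.14080527 30.19973772]
```

```bash
python3 -c "
from rig import ticket
print(ticket.finish_job())"
```

```text
the job is handed in; nothing more can be done
None
```

I swung the catch open and pushed the loose blue book in under the toe until it bore on the back fence. I then backed the gripper clear and handed the job in, at about 17 s of the 72 s allowed.

- **Catch:** a close look just after the push put it at about 1.6 rad, and the last pictures show it still open with the knob to the rear.
- **Press:** the book dragged with 3–6 N on the way in, then stopped at the fence position. I pressed up to about 18 N in steps of 1 mm or less, and it moved no further.
- **Fit:** in the top picture the new book's centre came out 0.3 mm from the old top book's along the push direction, and 0.8° from it in angle. Across the holder it came out about 2 mm to one side, within the 3.5 mm play.
- **Arm:** the last pictures show it resting on the new book, with four page edges visible in the fence slot.
- **Other things on the table:** I only checked these roughly. The before/after comparison of the top view was muddled by the robot and its shadow, but I saw no sign that anything else had moved.
- **Disagreement:** my first estimate of the holder's pose was off by 2–3 mm against a closer view, and I corrected for that before the insertion.

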